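# Put away the bench after the assay

## Robot

A 7-joint arm with a two-finger parallel gripper is mounted at the origin on the work surface. World frame = base frame: x ahead of the robot, y to its left, z up, the work surface at z = 0. Lengths are in m, angles in rad, forces in N, time in s.
With the tool pointing down it reaches from about 0.4 to 0.85 m from the base axis. Payload 4.5 kg.
Tool frame: the origin (TCP) lies midway between the tips of the shut fingers; the grasp point (between the pads) lies 19 mm behind it; z points along the fingers, y is the line along which they close (so a half turn about z gives the same grasp; the last joint's range is limited). The gripper opens to 88 mm and grips with 3 to 60 N. Pads are 18 mm wide; open, the fingers measure 123 mm over their backs; the gripper's body (75 mm by 187 mm) begins 45 mm behind the grasp point.
Start: joints at [1.223, 0.689, -0.195, 1.565, 0.157, 0.902, -0.215], TCP at [0.233, -0.58, 0.239] pointing down, gripper open.
Joint ranges: [-3.01, 3.01], [-0.46, 2.08], [-1.47, 1.51], [0.13, 2.56], [-1, 4.14], [0.04, 2.09], [-2.66, 2.66]. Speed limits (rad/s): [2.57, 2.57, 3.14, 3.14, 3.14, 3.14, 3.14].

## Interface

Orientations are given as a unit quaternion [x, y, z, w].
In Python, from plant import * gives the robot as it stands.
- The arm moves only by the tool send_rows, never from a script. Its argument "targets" is a list of rows, each a list of 2 entries, a list of its own where there are three numbers: the shift along the tool's x, y, z in units of 0.3 m (1.0 is 0.3 m), then the turn, a rotation vector about the tool's x, y, z in units of pi rad (1.0 is pi rad). A call has 1 to 12 rows; each row is the pose to reach, as a shift and turn from the pose commanded when the call began, along the tool's axes at that moment, turning the shorter way round; what a row does not reach only later rows make up. A row lasts 1/8 s, in which the tool goes at most 62.5 mm and 10.7 degrees, less where a joint would pass 70% of its speed; a pose out of reach is approached as far as the arm can. A call with a number of a shift or a turn outside -1 to 1 is refused whole. A call with a gripper value outside its range is refused whole. "fingers" is the opening, from 0 (shut) to 1 (fully open), set as the call begins (left out, the last holds). The fingers move at their own pace and stop on an object; "newtons" is the grip in N (left out, the last holds). Time passes only in rows, so rows that repeat a pose let the fingers close. It gives the time, the measured TCP pose, the force, the opening and the grip force at its end, in the units of the state.
- get_state(): the state, without advancing time (a new reading comes with each control period).
- snapshot(name): name is "scene" or "top" or "wrist"; returns a dict with "img" (400x640x3 uint8, blue, green, red), "fx", "fy", "cx", "cy" (pixels), "cam_to_world" (4x4, takes a point from camera to world coordinates); the wrist camera has in their place "T_tool_cam" (4x4, takes a point from camera to tool coordinates, whose origin is the TCP and whose axes are the flange's). Camera axes: x right, y down, z forward; pixel columns grow to the right and rows downward; lengths in m; the calibration is good to about 2 mm. The wrist camera is an equidistant fisheye: a pixel r from the principal point sees the ray r / f radians off the axis. A picture is of the moment at which its call begins: read the wrist's pose just before it. There is no depth.
- finish_job(): hands the job in; it is judged then, once.
The state is a dict: "clock": time; "q": joint angles; "qd": joint speeds; "joint_torque": joint torques, N m; "tool_pos": TCP position; "eef_rot": TCP orientation; "contact_force": force on the tool from outside, world axes, zero at the start; "moment": the same for the moment, N m; "opening": opening from 0.0 (shut) to 1.0 (fully open); "finger_force": force on a finger pad.
Only numpy, scipy, OpenCV 4.12 (cv2) and the standard library are available. Lean on these libraries where they do the work, as an engineer would, in place of code of your own. Each camera call takes 0.05 s, during which the arm holds its last target. There are 200 camera calls.

## Task

Clear up the mixed handful left on the bench: stand each of the two loose reagent bottles in a free bay of the bottle tray, each of the two loose vials in a free bay of the vial tray, and the lidded crucible on the clear floor of the steel tray beside the forceps. Set everything down upright and gently, one piece to a bay, without dropping it, and leave the bottle and the vial that are already put away standing in their bays.

Things in the scene. Friction and masses are not known exactly. Their poses are not given: they have to be found in the camera images.
- bottle_a: Loose reagent bottle, upright on the bench: squat white plastic cylinder, diameter 36 mm, straight-sided to 46 mm height, 33 mm green screw cap, 68 mm tall in all, 40 to 85 g; one of two alike. Its neighbours, a beaker (50 mm wide, 55 high) and a round timer (50 wide, 16 high) among them, stand 75 mm or more off, centre to centre. Origin: centre of the underside, z up; yaw means nothing.
- bottle_b: Loose reagent bottle, upright on the bench: squat white plastic cylinder, diameter 36 mm, straight-sided to 46 mm height, 33 mm green screw cap, 68 mm tall in all, 40 to 85 g; one of two alike. Its neighbours, a beaker (50 mm wide, 55 high) and a round timer (50 wide, 16 high) among them, stand 75 mm or more off, centre to centre. Origin: centre of the underside, z up; yaw means nothing.
- vial_a: Loose sample vial, upright on the bench: slim clear glass cylinder, diameter 24 mm, straight-sided to 36 mm height, 21 mm green cap, 52 mm tall in all, 17 to 35 g; one of two alike. Its neighbours, a beaker (50 mm wide, 55 high) and a round timer (50 wide, 16 high) among them, stand 75 mm or more off, centre to centre. Origin: centre of the underside, z up; yaw means nothing.
- vial_b: Loose sample vial, upright on the bench: slim clear glass cylinder, diameter 24 mm, straight-sided to 36 mm height, 21 mm green cap, 52 mm tall in all, 17 to 35 g; one of two alike. Its neighbours, a beaker (50 mm wide, 55 high) and a round timer (50 wide, 16 high) among them, stand 75 mm or more off, centre to centre. Origin: centre of the underside, z up; yaw means nothing.
- crucible: Loose porcelain crucible with lid (one piece), upright on the bench: white, diameter 43 mm (foot 28 mm), straight-sided from 16 to 36 mm height, top of the lid knob at 52 mm, 35 to 70 g. Its neighbours, a beaker (50 mm wide, 55 high) and a round timer (50 wide, 16 high) among them, stand 75 mm or more off, centre to centre. Origin: centre of the underside, z up; yaw means nothing.
- bottle_tray: Bottle tray, fixed: white plastic, 178 mm (y) by 62 mm (x), 26 mm high, walls and floor 4 mm. Two cross walls, rim-high, make a row of three bays, each 54 x 54 mm inside, centres at x = 0, y = -58, 0, +58 mm from the tray's origin (centre of its underside, z up). Bay +58 holds the stored bottle, the other two are free.
- vial_tray: Vial tray, fixed: white plastic, 175 mm (y) by 46 mm (x), 17 mm high, walls and floor 3 mm. Three cross walls, rim-high, make a row of four bays, each 40 x 40 mm inside, centres at x = 0, y = -64.5, -21.5, +21.5, +64.5 mm from the tray's origin (centre of its underside, z up). Bay +64.5 holds the stored vial, the other three are free.
- steel_tray: Shallow stainless steel tray, fixed: 160 mm (y) by 100 mm (x), 14 mm high, walls and floor 3 mm, undivided. Origin: centre of its underside, z up. Loose steel forceps (130 mm long, about 16 wide, 9 high) lie in it along y at x = +34 mm; from x = -47 to +20 mm, y = -77 to +77 mm its floor is clear, for the crucible.
- stored_bottle: Bottle already put away, like the loose ones (diameter 36 mm, 68 mm tall), standing loose in the bay at y = +58 mm of the bottle tray, where it stays. Origin: centre of the underside, z up; yaw means nothing.
- stored_vial: Vial already put away, like the loose ones (diameter 24 mm, 52 mm tall), standing loose in the bay at y = +64.5 mm of the vial tray, where it stays. Origin: centre of the underside, z up; yaw means nothing.
Mind the look-alikes: they are no part of the job. Leave any green look-alike of the vial_tray alone.

How it is judged:
By the outcome, as a careful person would: the job done as asked, in the order asked, and still so for the second after the job is handed in, with the robot touching nothing.
It also fails if it takes over 112 s, if anything falls off the work surface, if the arm or the gripper's body presses on something with over 40 N, if the wrist force passes 120 N, or if a joint passes its speed limit or range.

## Working session

There is one attempt and no reset: what is moved stays moved. The work goes in short steps, Python scripts to look and compute and a tool call to move; the robot and the scene stay as the last step left them, time stands still between calls to the robot, and variables do not carry over. Pictures are saved under pics/ and viewed, at most 14 in all, crops included, and the job is handed in when it is done.

Besides the shell and the picture viewer there is one more tool, called after "Emit:" as a command line: name --argument value ..., lists and objects as JSON in quotes. send_rows: Moves the arm, as the interface text tells. Its arguments: {"type":"object","properties":{"targets":{"type":"array"},"fingers":{"type":"number"},"newtons":{"type":"number"}},"required":["targets"]}

```bash
ls; mkdir -p pics; python3 - <<'E'
from plant import *
import cv2,pickle
s=get_state();print(s)
d={}
for n in("scene","top"):
    d[n]=snapshot(n);cv2.imwrite(f"pics/{n}0.png",d[n]["img"]);print(n,{k:v for k,v in d[n].items() if k!="img"})
pickle.dump(d,open("s0.pkl","wb"))
E
```

```text
pics
{'clock': 0.0, 'q': array([ 1.2228482 ,  0.69000931, -0.19451391,  1.56627454,  0.15735161,
        0.90251084, -0.21506694]), 'qd': array([ 0.00048299, -0.00091406, -0.00072591, -0.00122768, -0.00077469,
        0.00073908,  0.00066253]), 'joint_torque': array([-2.60155666e-04, -5.27553749e+01, -1.26683056e+00, -1.53428203e+01,
       -5.26099058e-02,  6.52346411e-03,  1.64743278e-04]), 'tool_pos': array([ 0.23255852, -0.5794745 ,  0.23791275]), 'eef_rot': array([ 9.81825019e-01,  1.89786243e-01, -2.52583587e-04, -8.66556690e-04]), 'contact_force': array([-0.80655849, -0.26597884, -0.79237982]), 'moment': array([0.03672084, 0.03231013, 0.04948703]), 'finger_force': 0.0, 'opening': 0.9965850242886175}
scene {'fx': 365.02773492758865, 'fy': 365.02773492758865, 'cx': 323.1276184016617, 'cy': 196.8199776574181, 'cam_to_world': array([[ 0.7376019 ,  0.52728285, -0.42180117,  0.93635896],
       [ 0.67522393, -0.57226453,  0.46538796, -0.54347298],
       [ 0.00400924, -0.62808129, -0.7781374 ,  0.78797007],
       [ 0.        ,  0.        ,  0.        ,  1.        ]])}
top {'fx': 498.5047209539171, 'fy': 498.5047209539171, 'cx': 323.0305390161043, 'cy': 201.5137425836261, 'cam_to_world': array([[ 0.02774832, -0.98743449,  0.15557362,  0.28265931],
       [-0.99956739, -0.02892684, -0.00531613, -0.08623418],
       [ 0.00974958, -0.15535881, -0.98781   ,  1.39341734],
       [ 0.        ,  0.        ,  0.        ,  1.        ]])}
```

View pics/top0.png

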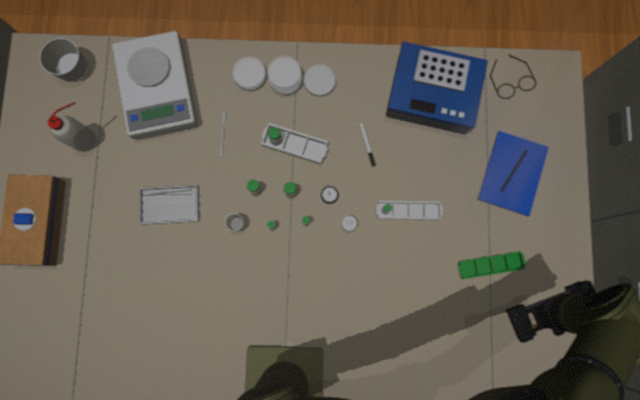

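View pics/scene0.png

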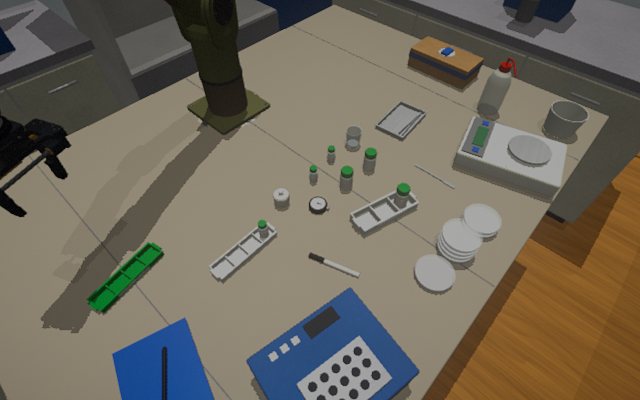

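The top view shows the bottles at about (253,186) and (290,189), the vials at (271,225) and (307,220), and the crucible at (349,223). The timer is at (330,195) and the beaker at (236,222). The bottle tray is at (295,143), the white vial tray at (409,210), the steel tray at (170,205), and the green decoy at (491,265). I'll measure in both views and confirm with an enlarged crop.

```bash
cat > h.py <<'E'
import numpy as np,cv2
def ray(s,u,v):
    M=s["cam_to_world"];d=M[:3,:3]@np.array([(u-s["cx"])/s["fx"],(v-s["cy"])/s["fy"],1.]);return M[:3,3],d/np.linalg.norm(d)
def onz(s,u,v,z):
    o,d=ray(s,u,v);return o+d*(z-o[2])/d[2]
def tri(a,b):
    (o1,d1),(o2,d2)=a,b
    t=np.linalg.lstsq(np.c_[d1,-d2],o2-o1,rcond=None)[0];p,q=o1+d1*t[0],o2+d2*t[1]
    return (p+q)/2,np.linalg.norm(p-q)
def proj(s,p):
    M=s["cam_to_world"];c=M[:3,:3].T@(np.asarray(p)-M[:3,3]);return c[0]/c[2]*s["fx"]+s["cx"],c[1]/c[2]*s["fy"]+s["cy"]
def green(img):
    h=cv2.cvtColor(img,cv2.COLOR_BGR2HSV);return cv2.inRange(h,(45,100,40),(80,255,255))
def blobs(m,lo=8,hi=2000):
    n,l,st,c=cv2.connectedComponentsWithStats(m);return [(c[i],st[i]) for i in range(1,n) if lo<st[i][4]<hi]
E
python3 - <<'E'
from h import *
import pickle
d=pickle.load(open("s0.pkl","rb"));T,S=d["top"],d["scene"]
G=[blobs(green(x["img"])) for x in(T,S)]
for c,st in G[0]:
    if not(220<c[0]<400 and c[1]<240):continue
    best=min(((tri(ray(T,*c),ray(S,*c2)),c2) for c2,_ in G[1]),key=lambda r:r[0][1]+5*abs(r[0][0][2]-.055))
    print(c.round(1),st[4],"onz.06",onz(T,*c,.06)[:2].round(4),"onz.046",onz(T,*c,.046)[:2].round(4),"tri",best[0][0].round(4),round(best[0][1],4),best[1].round(1))
h=cv2.cvtColor(T["img"],cv2.COLOR_BGR2HSV)
m=cv2.inRange(h,(0,0,130),(180,45,255))
for c,st in blobs(m,60,4000):
    if 120<c[0]<460 and 110<c[1]<245:print(c.round(1),st)
cv2.imwrite("pics/crop1.png",cv2.resize(T["img"][115:245,220:450],None,fx=3.4,fy=3.4,interpolation=cv2.INTER_CUBIC))
E
```

```text
[273.7 133. ] 98 onz.06 [0.6805 0.0483] onz.046 [0.6847 0.0497] tri [0.6789 0.0483 0.0688] 0.0027 [403.6 187.9]
[252.9 185.2] 95 onz.06 [0.5321 0.0985] onz.046 [0.5347 0.1005] tri [0.5319 0.0986 0.0652] 0.0021 [370.3 151.9]
[289.8 187.6] 94 onz.06 [ 0.5283 -0.002 ] onz.046 [ 0.5308 -0.0011] tri [ 0.5281 -0.0014  0.0657] 0.0026 [346.5 170.2]
[387.3 207.4] 29 onz.06 [ 0.4816 -0.2677] onz.046 [ 0.4837 -0.2696] tri [ 0.483  -0.2678  0.0537] 0.0016 [261.5 223.1]
[305.6 219.4] 33 onz.06 [ 0.4425 -0.0478] onz.046 [ 0.4442 -0.0474] tri [ 0.4444 -0.0467  0.0496] 0.002 [312.5 168. ]
[270.8 224.1] 34 onz.06 [0.4272 0.0451] onz.046 [0.4287 0.0465] tri [0.429  0.0469 0.0486] 0.0016 [330.7 148.4]
[298.  143.6] [ 256  121   73   41 1050]
[364.9 137.1] [359 122  14  30 137]
[355.  197.6] [341 187  30  29 111]
[162.3 190.4] [144 188  42   6  84]
[170.1 207.2] [ 143  188   54   35 1422]
[329.2 194.1] [323 188  13  13 133]
[410.5 208.9] [ 374  194   71   27 1080]
[348.1 222.3] [339 213  18  18 185]
```

View pics/crop1.png

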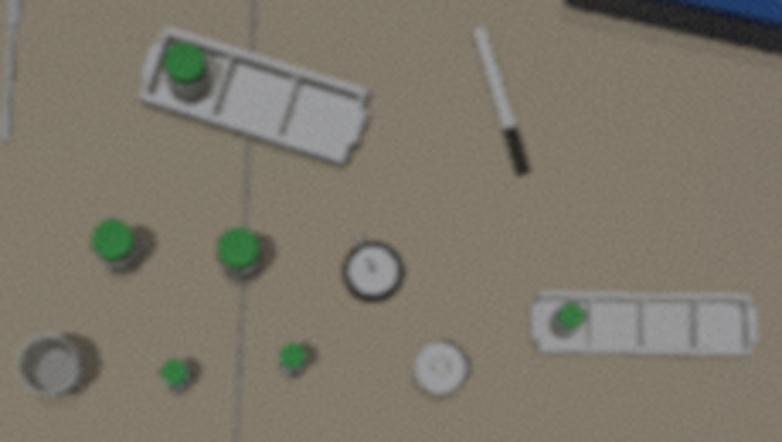

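The crop confirms the targets. The stored vial stands in the white tray, so the all-green tray is the decoy. Next I'll write a move planner and survey with the wrist camera.

```bash
cat >> h.py <<'E'
from scipy.spatial.transform import Rotation as R
def pl(st,xyz,psi):
    """shift (0.3 m) and turn (pi) to TCP xyz with tool x at yaw psi deg, pointing down"""
    q=R.from_quat(st["eef_rot"]);t=R.from_matrix(np.array([[np.cos(a:=np.radians(psi)),np.sin(a),0],[np.sin(a),-np.cos(a),0],[0,0,-1]]).astype(float))
    print("shift",(q.inv().apply(np.array(xyz)-st["tool_pos"])/.3).round(3),"turn",((q.inv()*t).as_rotvec()/np.pi).round(3),"rows",round(np.linalg.norm(np.array(xyz)-st["tool_pos"])/.0625,1))
E
python3 - <<'E'
from plant import *
from h import *
s=get_state();pl(s,(.40,-.29,.30),55);pl(s,(.53,0,.35),90)
E
```

```text
shift [ 0.877 -0.688 -0.206] turn [-0.001 -0.    -0.184] rows 5.4
shift [ 1.64  -1.424 -0.371] turn [-0.    -0.    -0.378] rows 10.6
```

Emit:
send_rows --targets '[[[0.44,-0.34,-0.1],[0,0,-0.09]],[[0.877,-0.688,-0.206],[0,0,-0.184]],[[0.877,-0.688,-0.206],[0,0,-0.184]],[[0.877,-0.688,-0.206],[0,0,-0.184]],[[0.877,-0.688,-0.206],[0,0,-0.184]],[[0.877,-0.688,-0.206],[0,0,-0.184]],[[0.877,-0.688,-0.206],[0,0,-0.184]]]' --fingers 0.6 --newtons 15

```text
clock: 0.98
tool_pos: [0.4014, -0.2883, 0.3009]
eef_rot: [0.886, 0.464, 0.0, 0.0]
contact_force: [-0.2, -1.3, -0.7]
opening: 0.601
finger_force: 0.0
```

```bash
python3 - <<'E'
from plant import *
from h import *
s=get_state();print(s["tool_pos"],s["opening"]);pl(s,(.53,0,.32),90)
E
```

```text
[ 0.40142593 -0.2883445   0.30087212] 0.6005369401229618
shift [ 1.034 -0.195 -0.063] turn [ 0.    -0.    -0.193] rows 5.1
```

Emit:
send_rows --targets '[[[1.0,-0.195,-0.063],[0,0,-0.193]],[[1.0,-0.195,-0.063],[0,0,-0.193]],[[1.0,-0.195,-0.063],[0,0,-0.193]],[[1.0,-0.195,-0.063],[0,0,-0.193]],[[1.0,-0.195,-0.063],[0,0,-0.193]],[[1.0,-0.195,-0.063],[0,0,-0.193]],[[1.0,-0.195,-0.063],[0,0,-0.193]]]'

```text
clock: 1.85
tool_pos: [0.5238, -0.0137, 0.3186]
eef_rot: [0.71, 0.705, -0.001, 0.0]
contact_force: [0.3, -0.7, 0.1]
opening: 0.599
finger_force: 0.0
```

```bash
python3 - <<'E'
from plant import *
from h import *
import pickle
s=get_state();w=snapshot("wrist");w["st"]=s;pickle.dump(w,open("w1.pkl","wb"));cv2.imwrite("pics/w1.png",w["img"])
print(s["tool_pos"],{k:v for k,v in w.items() if k not in("img","st")})
E
```

```text
[ 0.5238019  -0.01366663  0.31856772] {'fx': 309.70691628693146, 'fy': 309.70691628693146, 'cx': 324.21305765792766, 'cy': 196.20516545947314, 'T_tool_cam': array([[-5.50440121e-04, -9.59812339e-01, -2.80642070e-01,
         7.25228711e-02],
       [ 9.99999799e-01, -4.40285544e-04, -4.55557190e-04,
         1.26650746e-03],
       [ 3.13686766e-04, -2.80642264e-01,  9.59812388e-01,
        -1.45499362e-01],
       [ 0.00000000e+00,  0.00000000e+00,  0.00000000e+00,
         1.00000000e+00]])}
```

View pics/w1.png

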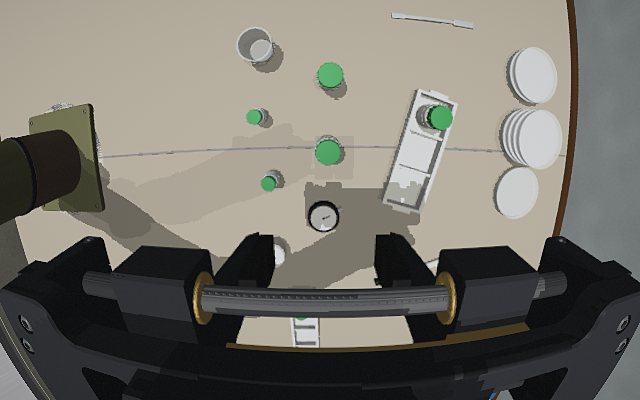

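```bash
python3 - <<'E'
from h import *
import pickle
E
cat >> h.py <<'E'
def wray(w,u,v):
    x,y=u-w["cx"],v-w["cy"];r=np.hypot(x,y);th=r/w["fx"];d=np.array([x/r*np.sin(th),y/r*np.sin(th),np.cos(th)])
    q=R.from_quat(w["st"]["eef_rot"]);T=w["T_tool_cam"]
    return q.apply(T[:3,3])+w["st"]["tool_pos"],q.apply(T[:3,:3]@d)
def wz(w,u,v,z):
    o,d=wray(w,u,v);return o+d*(z-o[2])/d[2]
E
python3 - <<'E'
from h import *
import pickle
d=pickle.load(open("s0.pkl","rb"));T,S=d["top"],d["scene"];w=pickle.load(open("w1.pkl","rb"))
for c,st in blobs(green(w["img"]),60):
    print(c.round(1),st,"z.068",wz(w,*c,.068).round(4)[:2],"z.052",wz(w,*c,.052).round(4)[:2])
print("crucible top",onz(T,348.1,222.3,.04).round(4),"timer",onz(T,329.2,194.1,.016).round(4),"wrist timer",wz(w,323,216,.016))
C=np.zeros((600,800,3),np.uint8)
C[:600,:400]=cv2.resize(w["img"][80:230,370:470],None,fx=4,fy=4,interpolation=cv2.INTER_CUBIC)
C[:175,420:795]=cv2.resize(T["img"][190:225,372:447],None,fx=5,fy=5,interpolation=cv2.INTER_CUBIC)
C[200:425,420:770]=cv2.resize(T["img"][182:227,136:206],None,fx=5,fy=5,interpolation=cv2.INTER_CUBIC)
cv2.imwrite("pics/c2.png",C)
E
```

```text
[330.   74.9] [318  63  25  25 501] z.068 [0.5326 0.101 ] z.052 [0.5328 0.1027]
[439.7 117.3] [427 106  26  24 478] z.068 [0.6777 0.0503] z.052 [0.6839 0.0499]
[253.7 116.6] [247 110  15  14 168] z.068 [0.4342 0.0499] z.052 [0.4305 0.0495]
[327.7 151.8] [315 140  26  25 483] z.068 [0.5291 0.0021] z.052 [ 5.292e-01 -2.000e-04]
[267.9 183.2] [261 176  14  15 158] z.068 [ 0.4493 -0.0388] z.052 [ 0.4462 -0.0428]
crucible top [ 0.4404 -0.1636  0.04  ] timer [ 0.5211 -0.1104  0.016 ] wrist timer [ 0.52173876 -0.10451738  0.016     ]
```

View pics/c2.png

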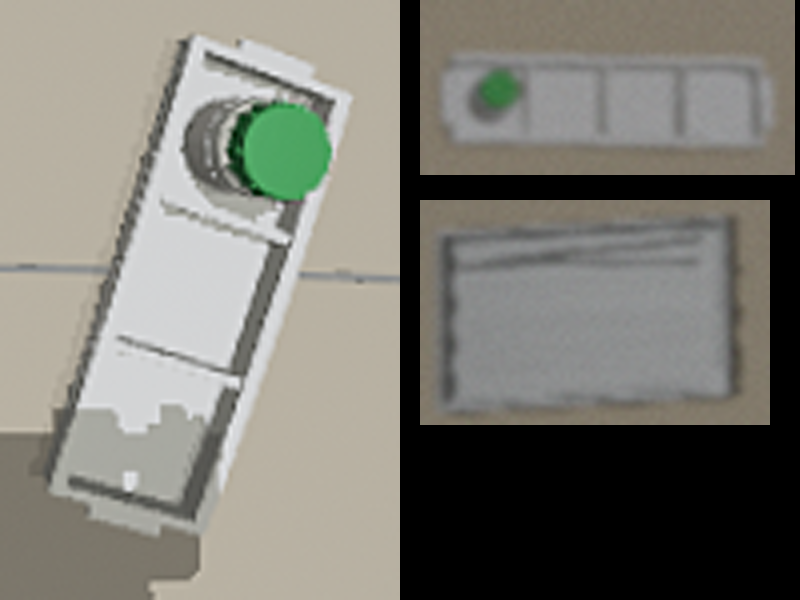

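Both trays are clear in the crops. The bottle tray's rim corners in the wrist image are (418.8,89.3), (457.5,104.3), (382.5,202.5) and (419.5,212.5), and its two free bays are below the stored bottle. The forceps lie on the +x side of the steel tray.

```bash
python3 - <<'E'
from h import *
from plant import *
import pickle
d=pickle.load(open("s0.pkl","rb"));T,S=d["top"],d["scene"];w=pickle.load(open("w1.pkl","rb"))
P=np.array([wz(w,u,v,.026)[:2] for u,v in[(418.75,89.25),(457.5,104.25),(382.5,202.5),(419.5,212.5)]])
print(P.round(4),[np.linalg.norm(P[a]-P[b]).round(4) for a,b in((0,1),(2,3),(0,2),(1,3))])
c=P.mean(0);y=(P[0]+P[1]-P[2]-P[3]);y/=np.linalg.norm(y);print("btray",c,np.degrees(np.arctan2(y[1],y[0])))
for k in(58,0,-58):print(k,(c+y*k/1e3).round(4))
V=lambda x,y:onz(T,372+(x-420)/5,190+y/5,.017)[:2].round(4)
print("vtray mid",V(603,98),"corners",V(447,57),V(768,60),V(457,138),V(765,141),"div",V(523,98),V(680,98))
Q=lambda x,y:onz(T,136+(x-420)/5,182+(y-200)/5,.014)[:2].round(4)
q=[Q(*p) for p in((443,237),(733,217),(735,397),(447,410))];print("steel",q,np.mean(q,0))
s=get_state();pl(s,(.532,.100,.15),90);pl(s,(.532,.100,.026),90)
E
```

```text
[[ 0.6603  0.0887]
 [ 0.7223  0.0707]
 [ 0.6113 -0.0803]
 [ 0.6711 -0.0972]] [np.float64(0.0645), np.float64(0.0622), np.float64(0.176), np.float64(0.1755)]
btray [ 0.66627207 -0.00452504] 73.42384734354586
58 [0.6828 0.0511]
0 [ 0.6663 -0.0045]
-58 [ 0.6497 -0.0601]
vtray mid [ 0.4836 -0.3332] corners [ 0.5042 -0.2457] [ 0.5078 -0.4257] [ 0.4587 -0.2518] [ 0.462  -0.4236] div [ 0.4823 -0.2884] [ 0.4848 -0.3762]
steel [array([0.5193, 0.4182]), array([0.5355, 0.257 ]), array([0.4339, 0.2491]), array([0.4221, 0.4078])] [0.4777   0.333025]
shift [0.382 0.026 0.561] turn [-0.001  0.001 -0.003] rows 3.3
shift [0.383 0.026 0.975] turn [-0.001  0.001 -0.003] rows 5.0
```

Emit:
send_rows --targets '[[[0.382,0.026,0.3],[0,0,0]],[[0.382,0.026,0.5],[0,0,0]],[[0.382,0.026,0.5],[0,0,0]],[[0.382,0.026,0.65],[0,0,0]],[[0.382,0.026,0.8],[0,0,0]],[[0.382,0.026,0.9],[0,0,0]],[[0.382,0.026,0.95],[0,0,0]],[[0.382,0.026,0.975],[0,0,0]],[[0.382,0.026,0.975],[0,0,0]]]' --fingers 0.6

```text
clock: 3.02
tool_pos: [0.5331, 0.1029, 0.0273]
eef_rot: [0.709, 0.705, 0.0, 0.0]
contact_force: [0.2, 0.4, 0.1]
opening: 0.603
finger_force: 0.0
```

Emit:
send_rows --targets '[[[0,0,0],[0,0,0]],[[0,0,0],[0,0,0]],[[0,0,0],[0,0,0]],[[0,0,0],[0,0,0]],[[0,0,0],[0,0,0]],[[0,0,0],[0,0,0]]]' --fingers 0.2 --newtons 12

```text
clock: 3.78
tool_pos: [0.5331, 0.1035, 0.0277]
eef_rot: [0.709, 0.705, 0.0, 0.0]
contact_force: [0.2, -0.8, 6.1]
opening: 0.403
finger_force: 12.0
```

```bash
python3 - <<'E'
from h import *
from plant import *
s=get_state();pl(s,(.667,-.002,.13),73.4);pl(s,(.667,-.002,.033),73.4)
E
```

```text
shift [-0.35   0.448 -0.34 ] turn [ 0.    -0.     0.091] rows 3.2
shift [-0.35   0.448 -0.017] turn [ 0.    -0.     0.091] rows 2.7
```

Emit:
send_rows --targets '[[[0,0,-0.06],[0,0,0]],[[0,0,-0.2],[0,0,0]],[[0,0,-0.34],[0,0,0]],[[-0.09,0.11,-0.34],[0,0,0.03]],[[-0.2,0.25,-0.34],[0,0,0.06]],[[-0.3,0.38,-0.34],[0,0,0.091]],[[-0.35,0.448,-0.34],[0,0,0.091]],[[-0.35,0.448,-0.34],[0,0,0.091]],[[-0.35,0.448,-0.25],[0,0,0.091]],[[-0.35,0.448,-0.17],[0,0,0.091]],[[-0.35,0.448,-0.12],[0,0,0.091]],[[-0.35,0.448,-0.12],[0,0,0.091]]]'

```text
clock: 5.28
tool_pos: [0.6651, -0.0013, 0.062]
eef_rot: [0.802, 0.598, -0.001, -0.001]
contact_force: [-0.6, 0.3, -0.7]
opening: 0.4
finger_force: 12.0
```

```bash
python3 - <<'E'
from h import *
from plant import *
import pickle
s=get_state();w=snapshot("wrist");w["st"]=s;pickle.dump(w,open("w2.pkl","wb"));cv2.imwrite("pics/w2.png",w["img"][:, 100:560]);print(s["opening"]);pl(s,(.667,-.002,.033),73.4)
E
```

```text
0.3998212376805077
shift [-0.     0.007  0.096] turn [-0.001  0.     0.   ] rows 0.5
```

View pics/w2.png

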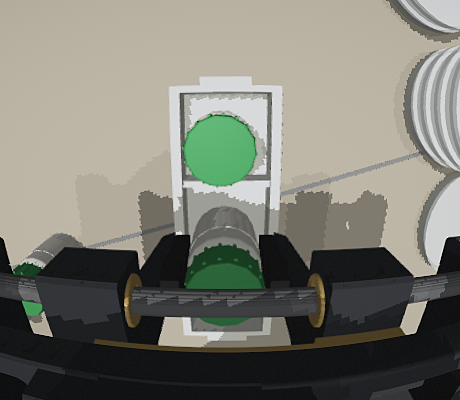

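The bottle is held upright and centred across the tray: the walls are at columns 170 and 282 and the bottle at about 226. The middle bay ahead is clear, so I'll lower it.

Emit:
send_rows --targets '[[[0,0.005,0.03],[0,0,0]],[[0,0.005,0.06],[0,0,0]],[[0,0.005,0.08],[0,0,0]],[[0,0.005,0.09],[0,0,0]],[[0,0.005,0.096],[0,0,0]],[[0,0.005,0.096],[0,0,0]],[[0,0.005,0.096],[0,0,0]]]'

```text
clock: 6.2
tool_pos: [0.6682, -0.0026, 0.0343]
eef_rot: [0.802, 0.597, 0.0, 0.0]
contact_force: [-0.3, 0.3, -0.5]
opening: 0.402
finger_force: 12.0
```

Emit:
send_rows --targets '[[[0,0,0.004],[0,0,0]],[[0,0,0.007],[0,0,0]],[[0,0,0.009],[0,0,0]],[[0,0,0.009],[0,0,0]]]'

```text
clock: 6.7
tool_pos: [0.668, -0.0026, 0.0318]
eef_rot: [0.802, 0.597, -0.0, 0.0]
contact_force: [-1.7, -0.1, 3.3]
opening: 0.402
finger_force: 12.0
```

Emit:
send_rows --targets '[[[0,0,0],[0,0,0]],[[0,0,0],[0,0,0]],[[0,0,0],[0,0,0]],[[0,0,-0.05],[0,0,0]],[[0,0,-0.15],[0,0,0]],[[0,0,-0.3],[0,0,0]],[[0,0,-0.5],[0,0,0]],[[0,0,-0.5],[0,0,0]]]' --fingers 0.58

```text
clock: 7.7
tool_pos: [0.6718, -0.0018, 0.1881]
eef_rot: [0.802, 0.597, 0.005, 0.003]
contact_force: [0.8, 0.7, -0.1]
opening: 0.577
finger_force: 0.0
```

```bash
python3 - <<'E'
from h import *
from plant import *
s=get_state();pl(s,(.5295,0,.15),90);pl(s,(.5295,0,.026),90)
E
```

```text
shift [-0.131 -0.457  0.121] turn [ 0.004 -0.001 -0.093] rows 2.4
shift [-0.133 -0.462  0.535] turn [ 0.004 -0.001 -0.093] rows 3.5
```

Emit:
send_rows --targets '[[[-0.06,-0.22,0.1],[0,0,-0.05]],[[-0.124,-0.445,0.1],[0,0,-0.092]],[[-0.124,-0.445,0.1],[0,0,-0.092]],[[-0.124,-0.445,0.15],[0,0,-0.092]],[[-0.124,-0.445,0.25],[0,0,-0.092]],[[-0.124,-0.445,0.38],[0,0,-0.092]],[[-0.124,-0.445,0.47],[0,0,-0.092]],[[-0.124,-0.445,0.5],[0,0,-0.092]],[[-0.124,-0.445,0.52],[0,0,-0.092]],[[-0.124,-0.445,0.52],[0,0,-0.092]]]' --fingers 0.6

```text
clock: 8.95
tool_pos: [0.5301, 0.0, 0.0256]
eef_rot: [0.708, 0.707, 0.0, 0.0]
contact_force: [-0.3, 0.1, 0.0]
opening: 0.6
finger_force: 0.0
```

Emit:
send_rows --targets '[[[0,0,0],[0,0,0]],[[0,0,0],[0,0,0]],[[0,0,0],[0,0,0]],[[0,0,0],[0,0,0]],[[0,0,0],[0,0,0]],[[0,0,0],[0,0,0]]]' --fingers 0.2

```text
clock: 9.7
tool_pos: [0.5299, -0.0001, 0.0261]
eef_rot: [0.708, 0.707, 0.0, 0.0]
contact_force: [-0.6, -0.4, 5.9]
opening: 0.405
finger_force: 12.0
```

```bash
python3 - <<'E'
from h import *
from plant import *
s=get_state();print(s["tool_pos"]);pl(s,(.6497,-.0601,.13),73.4);pl(s,(.6497,-.0601,.065),73.4)
E
```

```text
[ 5.29883735e-01 -1.03265738e-04  2.60510020e-02]
shift [-0.199  0.4   -0.346] turn [ 0.    -0.     0.092] rows 2.7
shift [-0.199  0.4   -0.129] turn [ 0.    -0.     0.092] rows 2.2
```

Emit:
send_rows --targets '[[[0,0,-0.06],[0,0,0]],[[0,0,-0.2],[0,0,0]],[[0,0,-0.34],[0,0,0]],[[-0.05,0.1,-0.34],[0,0,0.03]],[[-0.1,0.22,-0.34],[0,0,0.06]],[[-0.16,0.33,-0.34],[0,0,0.092]],[[-0.199,0.4,-0.34],[0,0,0.092]],[[-0.199,0.4,-0.34],[0,0,0.092]],[[-0.199,0.4,-0.25],[0,0,0.092]],[[-0.199,0.4,-0.17],[0,0,0.092]],[[-0.199,0.4,-0.12],[0,0,0.092]],[[-0.199,0.4,-0.12],[0,0,0.092]]]'

```text
clock: 11.2
tool_pos: [0.6479, -0.0594, 0.0605]
eef_rot: [0.802, 0.598, -0.001, -0.001]
contact_force: [1.0, -1.4, -0.1]
opening: 0.404
finger_force: 12.0
```

Emit:
send_rows --targets '[[[0,0,0.03],[0,0,0]],[[0,0,0.06],[0,0,0]],[[0,0,0.08],[0,0,0]],[[0,0,0.09],[0,0,0]],[[0,0,0.097],[0,0,0]],[[0,0,0.1],[0,0,0]],[[0,0,0.1],[0,0,0]],[[0,0,0.1],[0,0,0]]]'

```text
clock: 12.2
tool_pos: [0.6495, -0.0599, 0.0316]
eef_rot: [0.802, 0.597, 0.0, 0.0]
contact_force: [-0.1, 0.8, -1.0]
opening: 0.401
finger_force: 12.0
```

Emit:
send_rows --targets '[[[0,0,0.003],[0,0,0]],[[0,0,0.005],[0,0,0]],[[0,0,0.007],[0,0,0]],[[0,0,0.007],[0,0,0]]]'

```text
clock: 12.7
tool_pos: [0.6494, -0.0599, 0.0301]
eef_rot: [0.802, 0.597, 0.0, 0.0]
contact_force: [-1.5, -0.1, 5.5]
opening: 0.406
finger_force: 12.0
```

Emit:
send_rows --targets '[[[0,0,0],[0,0,0]],[[0,0,0],[0,0,0]],[[0,0,0],[0,0,0]],[[0,0,-0.05],[0,0,0]],[[0,0,-0.15],[0,0,0]],[[0,0,-0.3],[0,0,0]],[[0,0,-0.5],[0,0,0]],[[0,0,-0.5],[0,0,0]],[[0,0,-0.5],[0,0,0]],[[0,0,-0.5],[0,0,0]]]' --fingers 0.56

```text
clock: 13.95
tool_pos: [0.6482, -0.0601, 0.1779]
eef_rot: [0.802, 0.597, -0.001, -0.001]
contact_force: [-0.7, -0.4, -0.4]
opening: 0.564
finger_force: 0.0
```

```bash
python3 - <<'E'
from h import *
from plant import *
s=get_state();print(s["tool_pos"]);pl(s,(.445,-.045,.12),90);pl(s,(.445,-.045,.018),90)
E
```

```text
[ 0.64819144 -0.06013314  0.17790348]
shift [-0.145 -0.663  0.195] turn [-0.001  0.    -0.092] rows 3.4
shift [-0.145 -0.662  0.535] turn [-0.001  0.    -0.092] rows 4.1
```

Emit:
send_rows --targets '[[[-0.05,-0.2,0],[0,0,-0.05]],[[-0.145,-0.663,0.1],[0,0,-0.092]],[[-0.145,-0.663,0.1],[0,0,-0.092]],[[-0.145,-0.663,0.1],[0,0,-0.092]],[[-0.145,-0.663,0.15],[0,0,-0.092]],[[-0.145,-0.663,0.25],[0,0,-0.092]],[[-0.145,-0.663,0.38],[0,0,-0.092]],[[-0.145,-0.663,0.47],[0,0,-0.092]],[[-0.145,-0.663,0.52],[0,0,-0.092]],[[-0.145,-0.663,0.535],[0,0,-0.092]],[[-0.145,-0.663,0.535],[0,0,-0.092]]]' --fingers 0.48

```text
clock: 15.32
tool_pos: [0.4453, -0.0445, 0.0175]
eef_rot: [0.707, 0.707, -0.001, -0.001]
contact_force: [0.4, 0.2, -0.1]
opening: 0.48
finger_force: 0.0
```

Emit:
send_rows --targets '[[[0,0,0],[0,0,0]],[[0,0,0],[0,0,0]],[[0,0,0],[0,0,0]],[[0,0,0],[0,0,0]],[[0,0,0],[0,0,0]],[[0,0,0],[0,0,0]]]' --fingers 0.1 --newtons 8

```text
clock: 16.08
tool_pos: [0.4464, -0.0447, 0.0189]
eef_rot: [0.708, 0.707, 0.0, 0.0]
contact_force: [0.2, 0.2, -0.2]
opening: 0.267
finger_force: 8.0
```

```bash
python3 - <<'E'
from h import *
from plant import *
s=get_state();print(s["tool_pos"],s["opening"]*88);pl(s,(.483,-.311,.16),90);
E
```

```text
[ 0.44637844 -0.04465869  0.01887817] 23.509005504361348
shift [-0.888  0.124 -0.47 ] turn [ 0.  0. -0.] rows 4.9
```

Emit:
send_rows --targets '[[[0,0,-0.1],[0,0,0]],[[0,0,-0.25],[0,0,0]],[[0,0,-0.42],[0,0,0]],[[-0.13,0.02,-0.55],[0,0,0]],[[-0.3,0.05,-0.6],[0,0,0]],[[-0.48,0.08,-0.6],[0,0,0]],[[-0.66,0.12,-0.6],[0,0,0]],[[-0.84,0.12,-0.6],[0,0,0]],[[-0.95,0.12,-0.6],[0,0,0]],[[-1.0,0.12,-0.6],[0,0,0]]]'

```text
clock: 17.32
tool_pos: [0.4808, -0.3468, 0.1982]
eef_rot: [0.709, 0.705, -0.0, -0.0]
contact_force: [0.0, 0.1, -0.4]
opening: 0.27
finger_force: 8.0
```

Emit:
send_rows --targets '[[[-0.1,0,0],[0,0,0]],[[-0.18,0,0],[0,0,0]],[[-0.18,0,0],[0,0,0]],[[-0.18,0,0],[0,0,0]],[[-0.18,0,0],[0,0,0]]]'

```text
clock: 17.95
tool_pos: [0.4823, -0.3968, 0.1991]
eef_rot: [0.707, 0.708, 0.0, -0.0]
contact_force: [-0.4, -0.0, 0.7]
opening: 0.264
finger_force: 8.0
```

```bash
python3 - <<'E'
from h import *
from plant import *
import pickle
s=get_state();w=snapshot("wrist");w["st"]=s;pickle.dump(w,open("w3.pkl","wb"));cv2.imwrite("pics/w3.png",cv2.resize(w["img"][:300, 180:480],None,fx=2,fy=2));print(s["tool_pos"],s["opening"])
E
```

```text
[ 0.48231052 -0.39675046  0.1991068 ] 0.264165768602136
```

View pics/w3.png

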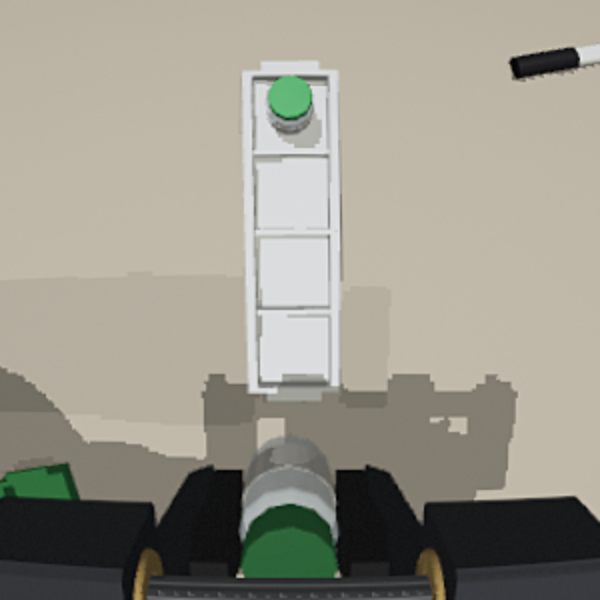

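The vial is held upright. The white vial tray is in full view, with rim corners at crop (242,71), (339,71), (248,391) and (339,389). The stored vial is at (290,97) and three bays are free.

```bash
python3 - <<'E'
from h import *
from plant import *
import pickle
w=pickle.load(open("w3.pkl","rb"))
f=lambda x,y,z:wz(w,180+x/2,y/2,z)[:2]
P=np.array([f(242,71,.017),f(339,71,.017),f(248,391,.017),f(339,389,.017)])
print(P.round(4),[np.linalg.norm(P[a]-P[b]).round(4) for a,b in((0,1),(2,3),(0,2),(1,3))])
c=P.mean(0);y=(P[0]+P[1]-P[2]-P[3]);y/=np.linalg.norm(y);print(c,np.degrees(np.arctan2(y[1],y[0])))
for k in(64.5,21.5,-21.5,-64.5):print(k,(c+y*k/1e3).round(4))
print("stored",f(290,97,.055),"div",f(292,155,.017),f(292,233,.017),f(292,309,.017))
b=c-y*.0215
s=get_state();pl(s,(*b,.06),90);pl(s,(*b,.0225),90)
E
```

```text
[[ 0.4592 -0.2455]
 [ 0.5097 -0.2454]
 [ 0.4612 -0.4191]
 [ 0.5114 -0.4179]] [np.float64(0.0505), np.float64(0.0502), np.float64(0.1736), np.float64(0.1725)]
[ 0.48535295 -0.33199413] 90.61188344726826
64.5 [ 0.4847 -0.2675]
21.5 [ 0.4851 -0.3105]
-21.5 [ 0.4856 -0.3535]
-64.5 [ 0.486  -0.3965]
stored [ 0.48409009 -0.26767789] div [ 0.48523485 -0.29161386] [ 0.48528407 -0.33298473] [ 0.48535161 -0.37355042]
shift [0.145 0.011 0.464] turn [ 0. -0.  0.] rows 2.3
shift [0.145 0.011 0.589] turn [ 0. -0.  0.] rows 2.9
```

Emit:
send_rows --targets '[[[0,0.012,0.12],[0,0,0]],[[0,0.012,0.26],[0,0,0]],[[0,0.012,0.4],[0,0,0]],[[0,0.012,0.48],[0,0,0]],[[0,0.012,0.53],[0,0,0]],[[0,0.012,0.56],[0,0,0]],[[0,0.012,0.575],[0,0,0]],[[0,0.012,0.583],[0,0,0]],[[0,0.012,0.586],[0,0,0]],[[0,0.012,0.586],[0,0,0]]]'

```text
clock: 19.25
tool_pos: [0.4856, -0.3989, 0.0234]
eef_rot: [0.708, 0.707, 0.0, 0.0]
contact_force: [-0.2, 0.3, -0.7]
opening: 0.269
finger_force: 8.0
```

Emit:
send_rows --targets '[[[0.005,0,0.003],[0,0,0]],[[0.007,0,0.006],[0,0,0]],[[0.007,0,0.007],[0,0,0]],[[0.007,0,0.007],[0,0,0]]]'

```text
clock: 19.75
tool_pos: [0.4855, -0.3966, 0.0215]
eef_rot: [0.708, 0.707, -0.0, 0.0]
contact_force: [-0.5, 0.0, 5.6]
opening: 0.27
finger_force: 8.0
```

Emit:
send_rows --targets '[[[0,0,0],[0,0,0]],[[0,0,0],[0,0,0]],[[0,0,0],[0,0,0]],[[0,0,-0.04],[0,0,0]],[[0,0,-0.13],[0,0,0]],[[0,0,-0.28],[0,0,0]],[[0,0,-0.45],[0,0,0]],[[0,0,-0.5],[0,0,0]],[[0.3,0,-0.5],[0,0,0]],[[0.6,0,-0.5],[0,0,0]],[[0.9,0,-0.5],[0,0,0]],[[1.0,0,-0.5],[0,0,0]]]' --fingers 0.46

```text
clock: 21.25
tool_pos: [0.4852, -0.1448, 0.1708]
eef_rot: [0.708, 0.706, -0.0, -0.0]
contact_force: [0.7, -0.0, -0.1]
opening: 0.458
finger_force: 0.0
```

Emit:
send_rows --targets '[[[0.3,-0.12,0],[0,0,0]],[[0.48,-0.18,0],[0,0,0]],[[0.48,-0.18,0],[0,0,0]],[[0.48,-0.18,0],[0,0,0]],[[0.48,-0.18,0],[0,0,0]]]'

```text
clock: 21.88
tool_pos: [0.4321, -0.0037, 0.1707]
eef_rot: [0.708, 0.706, -0.001, 0.0]
contact_force: [1.5, 0.0, -0.2]
opening: 0.46
finger_force: 0.0
```

```bash
python3 - <<'E'
from h import *
from plant import *
s=get_state();print(s["tool_pos"]);pl(s,(.430,.048,.018),90)
E
```

```text
[ 0.43214081 -0.00369828  0.17072538]
shift [ 0.173 -0.007  0.509] turn [-0.     0.    -0.001] rows 2.6
```

Emit:
send_rows --targets '[[[0.173,-0.007,0],[0,0,0]],[[0.173,-0.007,0.1],[0,0,0]],[[0.173,-0.007,0.25],[0,0,0]],[[0.173,-0.007,0.38],[0,0,0]],[[0.173,-0.007,0.46],[0,0,0]],[[0.173,-0.007,0.495],[0,0,0]],[[0.173,-0.007,0.508],[0,0,0]],[[0.173,-0.007,0.508],[0,0,0]]]'

```text
clock: 22.88
tool_pos: [0.4302, 0.0484, 0.0184]
eef_rot: [0.709, 0.706, -0.0, -0.0]
contact_force: [0.8, -0.5, 0.3]
opening: 0.46
finger_force: 0.0
```

Emit:
send_rows --targets '[[[0,0,0],[0,0,0]],[[0,0,0],[0,0,0]],[[0,0,0],[0,0,0]],[[0,0,0],[0,0,0]],[[0,0,0],[0,0,0]],[[0,0,0],[0,0,0]]]' --fingers 0.1

```text
clock: 23.62
tool_pos: [0.4303, 0.0492, 0.019]
eef_rot: [0.708, 0.707, 0.0, 0.001]
contact_force: [-0.2, -1.2, 5.8]
opening: 0.267
finger_force: 8.0
```

Emit:
send_rows --targets '[[[0,0,-0.1],[0,0,0]],[[0,0,-0.25],[0,0,0]],[[0,0,-0.42],[0,0,0]],[[-0.13,0.03,-0.5],[0,0,0]],[[-0.3,0.08,-0.5],[0,0,0]],[[-0.48,0.12,-0.5],[0,0,0]],[[-0.66,0.16,-0.5],[0,0,0]],[[-0.82,0.184,-0.5],[0,0,0]],[[-0.95,0.184,-0.5],[0,0,0]],[[-1.0,0.184,-0.5],[0,0,0]],[[-1.0,0.184,-0.5],[0,0,0]]]'

```text
clock: 25.0
tool_pos: [0.4844, -0.2504, 0.1683]
eef_rot: [0.708, 0.706, 0.0, -0.0]
contact_force: [0.2, 0.8, -0.7]
opening: 0.267
finger_force: 8.0
```

Emit:
send_rows --targets '[[[-0.14,0,0],[0,0,0]],[[-0.28,0,0],[0,0,0]],[[-0.34,0,0],[0,0,0]],[[-0.34,0,0],[0,0,0]],[[-0.34,0,0.1],[0,0,0]],[[-0.34,0,0.2],[0,0,0]],[[-0.34,0,0.3],[0,0,0]],[[-0.34,0,0.3],[0,0,0]],[[-0.34,0,0.3],[0,0,0]]]'

```text
clock: 26.12
tool_pos: [0.4859, -0.351, 0.0798]
eef_rot: [0.707, 0.707, 0.001, 0.0]
contact_force: [-0.1, -0.2, 0.0]
opening: 0.267
finger_force: 8.0
```

```bash
python3 - <<'E'
from h import *
from plant import *
s=get_state();print(s["tool_pos"],s["opening"]);pl(s,(.4856,-.3535,.022),90)
E
```

```text
[ 0.48589135 -0.35101756  0.07981034] 0.26716487971259023
shift [-0.008 -0.001  0.193] turn [ 0.001 -0.     0.   ] rows 0.9
```

Emit:
send_rows --targets '[[[-0.006,0,0.06],[0,0,0]],[[-0.006,0,0.12],[0,0,0]],[[-0.006,0,0.16],[0,0,0]],[[-0.006,0,0.18],[0,0,0]],[[-0.006,0,0.188],[0,0,0]],[[-0.006,0,0.191],[0,0,0]],[[-0.006,0,0.193],[0,0,0]],[[-0.006,0,0.193],[0,0,0]]]'

```text
clock: 27.12
tool_pos: [0.4843, -0.3543, 0.022]
eef_rot: [0.708, 0.707, -0.0, 0.0]
contact_force: [-4.0, 1.8, 9.9]
opening: 0.266
finger_force: 8.0
```

Emit:
send_rows --targets '[[[0,0,-0.004],[0,0,0]],[[0,0,-0.004],[0,0,0]]]'

```text
clock: 27.38
tool_pos: [0.485, -0.3547, 0.0221]
eef_rot: [0.708, 0.707, 0.0, 0.0]
contact_force: [-0.0, -0.1, -0.4]
opening: 0.268
finger_force: 8.0
```

Emit:
send_rows --targets '[[[0,0,0],[0,0,0]],[[0,0,0],[0,0,0]],[[0,0,0],[0,0,0]],[[0,0,-0.04],[0,0,0]],[[0,0,-0.13],[0,0,0]],[[0,0,-0.28],[0,0,0]],[[0,0,-0.45],[0,0,0]],[[0,0,-0.5],[0,0,0]],[[0,0,-0.5],[0,0,0]],[[0,0,-0.5],[0,0,0]]]' --fingers 0.46

```text
clock: 28.62
tool_pos: [0.4834, -0.3543, 0.1703]
eef_rot: [0.708, 0.707, -0.001, -0.001]
contact_force: [0.1, 0.3, 0.5]
opening: 0.458
finger_force: 0.0
```

```bash
python3 - <<'E'
from h import *
from plant import *
import pickle
s=get_state();print(s["tool_pos"]);w=snapshot("wrist");w["st"]=s;pickle.dump(w,open("w4.pkl","wb"))
S=snapshot("scene")
C=np.vstack([cv2.resize(w["img"][:300],(640,300)),cv2.resize(S["img"][130:290,180:500],None,fx=2,fy=1.8)]);cv2.imwrite("pics/w4.png",C)
E
```

```text
[ 0.48339573 -0.35434753  0.17034294]
```

View pics/w4.png

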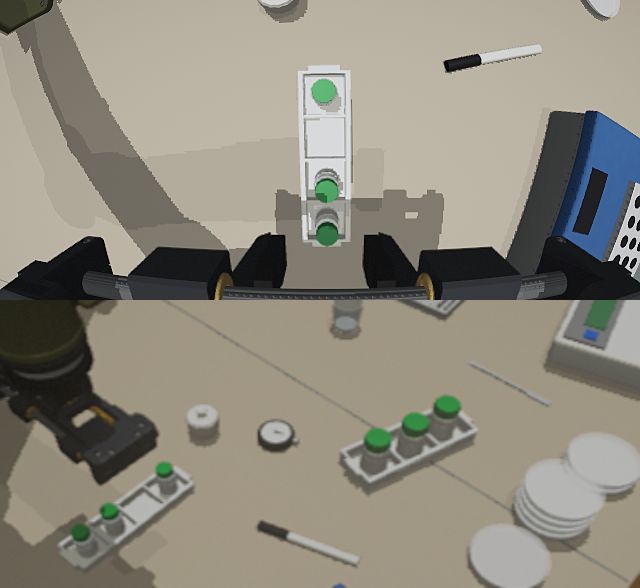

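Everything placed so far stands upright in its bay: two vials plus the stored one, and three bottles in a row. Next I'll locate the crucible accurately.

```bash
python3 - <<'E'
from h import *
from plant import *
import pickle
d=pickle.load(open("s0.pkl","rb"));T,S=d["top"],d["scene"]
h=cv2.cvtColor(S["img"],cv2.COLOR_BGR2HSV)
for c,st in blobs(cv2.inRange(h,(0,0,130),(180,50,255)),40,3000):
    if 265<c[0]<300 and 180<c[1]<215:
        print(c,st,tri(ray(T,348.1,222.3),ray(S,*c)),onz(S,*c,.03))
print(onz(T,348.1,222.3,.036),onz(T,348.1,222.3,.03))
s=get_state();pl(s,(.441,-.163,.15),0);pl(s,(.441,-.163,.01),0)
E
```

```text
[ 0.44082352 -0.16380283  0.036     ] [ 0.44152263 -0.16414569  0.03      ]
shift [ 0.637 -0.143  0.069] turn [-0.001  0.     0.5  ] rows 3.1
shift [ 0.636 -0.141  0.535] turn [-0.001  0.     0.5  ] rows 4.0
```

Emit:
send_rows --targets '[[[0.3,-0.07,0],[0,0,0.06]],[[0.5,-0.143,0],[0,0,0.12]],[[0.637,-0.143,0],[0,0,0.18]],[[0.637,-0.143,0],[0,0,0.24]],[[0.637,-0.143,0],[0,0,0.3]],[[0.637,-0.143,0],[0,0,0.36]],[[0.637,-0.143,0],[0,0,0.42]],[[0.637,-0.143,0.05],[0,0,0.48]],[[0.637,-0.143,0.07],[0,0,0.5]],[[0.637,-0.143,0.07],[0,0,0.5]],[[0.637,-0.143,0.07],[0,0,0.5]]]' --fingers 0.72

```text
clock: 30.1
tool_pos: [0.4419, -0.1632, 0.1506]
eef_rot: [1.0, 0.0, -0.0, -0.0]
contact_force: [0.3, 0.8, 0.2]
opening: 0.721
finger_force: 0.0
```

```bash
python3 - <<'E'
from h import *
from plant import *
s=get_state();print(s["tool_pos"],s["q"].round(2));w=snapshot("wrist");cv2.imwrite("pics/w5.png",w["img"][100:,160:500]);pl(s,(.441,-.163,.01),0)
E
```

```text
[ 0.44185953 -0.16318211  0.15057875] [ 0.41  0.65 -0.24  2.1   0.36  0.43 -1.69]
shift [-0.003 -0.     0.469] turn [-0.  0.  0.] rows 2.2
```

View pics/w5.png

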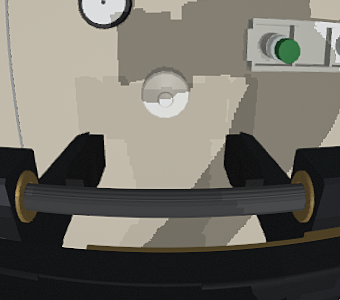

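The crucible knob is at full-frame (325,200), midway between the fingers and directly under the TCP. I'll descend.

Emit:
send_rows --targets '[[[0,0,0.1],[0,0,0]],[[0,0,0.22],[0,0,0]],[[0,0,0.34],[0,0,0]],[[0,0,0.42],[0,0,0]],[[0,0,0.455],[0,0,0]],[[0,0,0.468],[0,0,0]],[[0,0,0.468],[0,0,0]]]'

```text
clock: 31.02
tool_pos: [0.4423, -0.1635, 0.0109]
eef_rot: [1.0, -0.001, 0.0, 0.0]
contact_force: [-0.2, 0.7, 0.4]
opening: 0.72
finger_force: 0.0
```

Emit:
send_rows --targets '[[[0,0,0],[0,0,0]],[[0,0,0],[0,0,0]],[[0,0,0],[0,0,0]],[[0,0,0],[0,0,0]],[[0,0,0],[0,0,0]],[[0,0,0],[0,0,0]]]' --fingers 0.3 --newtons 12

```text
clock: 31.78
tool_pos: [0.4423, -0.1635, 0.0109]
eef_rot: [1.0, -0.001, 0.0, 0.0]
contact_force: [0.1, -0.4, 6.0]
opening: 0.48
finger_force: 12.0
```

Emit:
send_rows --targets '[[[0,0,-0.06],[0,0,0]],[[0,0,-0.2],[0,0,0]],[[0,0,-0.36],[0,0,0]],[[0,-0.12,-0.5],[0,0,0]],[[0,-0.28,-0.53],[0,0,0]],[[0,-0.45,-0.53],[0,0,0]],[[0,-0.62,-0.53],[0,0,0]],[[0,-0.8,-0.53],[0,0,0]],[[0,-0.95,-0.53],[0,0,0]],[[0,-1.0,-0.53],[0,0,0]],[[0,-1.0,-0.53],[0,0,0]]]'

```text
clock: 33.15
tool_pos: [0.4421, 0.1367, 0.1693]
eef_rot: [1.0, -0.0, -0.0, 0.0]
contact_force: [-0.7, -1.0, -0.8]
opening: 0.48
finger_force: 12.0
```

Emit:
send_rows --targets '[[[0.02,-0.12,0],[0,0,-0.01]],[[0.05,-0.28,0],[0,0,-0.02]],[[0.07,-0.45,0],[0,0,-0.028]],[[0.07,-0.58,0],[0,0,-0.028]],[[0.07,-0.65,0],[0,0,-0.028]],[[0.07,-0.65,0],[0,0,-0.028]],[[0.07,-0.65,0],[0,0,-0.028]],[[0.07,-0.65,0],[0,0,-0.028]]]'

```text
clock: 34.15
tool_pos: [0.4641, 0.3292, 0.1693]
eef_rot: [0.999, 0.042, -0.0, 0.001]
contact_force: [1.0, 0.2, -1.0]
opening: 0.479
finger_force: 12.0
```

```bash
python3 - <<'E'
from h import *
from plant import *
import pickle
s=get_state();print(s["tool_pos"]);w=snapshot("wrist");w["st"]=s;pickle.dump(w,open("w6.pkl","wb"))
cv2.imwrite("pics/w6.png",w["img"]);pl(s,(.4647,.332,.016),5)
E
```

```text
[0.46413262 0.32924407 0.16932332]
shift [ 0.003 -0.01   0.511] turn [ 0.001  0.    -0.001] rows 2.5
```

View pics/w6.png

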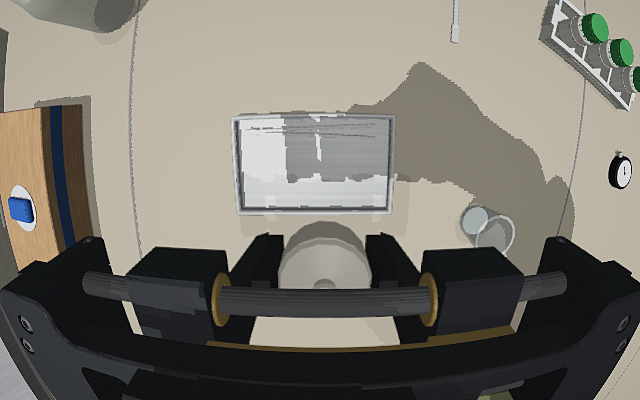

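The tray rim corners are at (233,118), (393,115), (392,213) and (238,214), with the forceps along rows 122-137 on the far side. I'll check my target against these.

```bash
python3 - <<'E'
from h import *
from plant import *
import pickle
w=pickle.load(open("w6.pkl","rb"))
P=np.array([wz(w,u,v,.014)[:2] for u,v in((233,118),(393,115),(392,213),(238,214))])
print(P.round(4),[np.linalg.norm(P[a]-P[b]).round(4) for a,b in((0,1),(2,3),(0,3),(1,2))]);c=P.mean(0)
x=P[0]+P[1]-P[2]-P[3];x/=np.linalg.norm(x);psi=np.degrees(np.arctan2(x[1],x[0]));t=c-.013*x
print(c,psi,t,"forceps",wz(w,315,137,.006))
s=get_state();pl(s,(*t,.06),psi);pl(s,(*t,.0145),psi)
E
```

```text
[[0.5225 0.4244]
 [0.5375 0.2678]
 [0.4373 0.2556]
 [0.4226 0.4171]] [np.float64(0.1573), np.float64(0.1622), np.float64(0.1002), np.float64(0.101)]
[0.47997347 0.34125432] 5.560832435084572 [0.46703464 0.33999459] forceps [0.50778662 0.34191963 0.006     ]
shift [ 0.013 -0.034  0.365] turn [ 0.     0.    -0.004] rows 1.8
shift [ 0.013 -0.034  0.516] turn [ 0.     0.    -0.004] rows 2.5
```

Emit:
send_rows --targets '[[[0.01,-0.03,0.1],[0,0,0]],[[0.01,-0.03,0.22],[0,0,0]],[[0.01,-0.03,0.34],[0,0,0]],[[0.01,-0.03,0.42],[0,0,0]],[[0.01,-0.03,0.47],[0,0,0]],[[0.01,-0.03,0.495],[0,0,0]],[[0.01,-0.03,0.505],[0,0,0]],[[0.01,-0.03,0.512],[0,0,0]],[[0.01,-0.03,0.512],[0,0,0]],[[0.01,-0.03,0.512],[0,0,0]]]'

```text
clock: 35.45
tool_pos: [0.4661, 0.3411, 0.0162]
eef_rot: [0.999, 0.043, 0.0, -0.0]
contact_force: [-0.1, 0.2, -1.6]
opening: 0.481
finger_force: 12.0
```

Emit:
send_rows --targets '[[[0,0,0.003],[0,0,0]],[[0,0,0.006],[0,0,0]],[[0,0,0.008],[0,0,0]],[[0,0,0.008],[0,0,0]]]'

```text
clock: 35.95
tool_pos: [0.4659, 0.3409, 0.0139]
eef_rot: [0.999, 0.043, 0.0, 0.0]
contact_force: [-1.7, -0.7, 5.3]
opening: 0.48
finger_force: 12.0
```

Contact. I'll release, lift clear and check.

Emit:
send_rows --targets '[[[0,0,0],[0,0,0]],[[0,0,0],[0,0,0]],[[0,0,0],[0,0,0]],[[0,0,-0.04],[0,0,0]],[[0,0,-0.13],[0,0,0]],[[0,0,-0.28],[0,0,0]],[[0,0,-0.45],[0,0,0]],[[0,0,-0.6],[0,0,0]],[[-0.1,0,-0.6],[0,0,0]],[[-0.1,0,-0.6],[0,0,0]],[[-0.1,0,-0.6],[0,0,0]]]' --fingers 0.68

```text
clock: 37.33
tool_pos: [0.4367, 0.3381, 0.1936]
eef_rot: [0.999, 0.043, 0.0, 0.0]
contact_force: [0.3, -0.5, 0.6]
opening: 0.683
finger_force: 0.0
```

```bash
python3 - <<'E'
from h import *
from plant import *
s=get_state();print(s["tool_pos"],s["clock"])
w=snapshot("wrist")["img"];S=snapshot("scene")["img"]
cv2.imwrite("pics/w7.png",np.vstack([w[:280],cv2.resize(S[90:290,180:500],(640,320))]))
E
```

```text
[0.4366831  0.33814251 0.19359673] 37.325
```

View pics/w7.png

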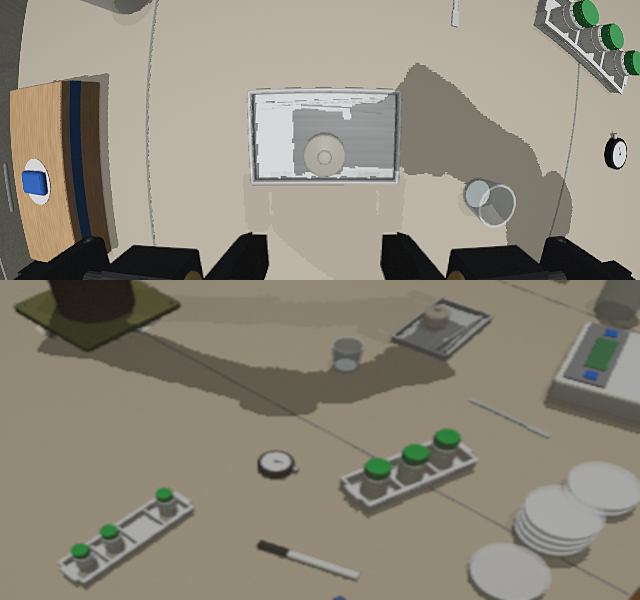

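The crucible stands upright at (324,156) on the clear tray floor, away from the forceps. All the bottles and vials are upright in their bays, so I'll hand the job in.

```bash
python3 -c "
from plant import *
print(finish_job())"
```

```text
the job is handed in; nothing more can be done
None
```

Job handed in at about 37 s on the robot's clock: both bottles, both vials and the crucible stand upright in their places, and the stored bottle and vial are still in their bays.

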